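# Refit the plug of a tank cock

## Task

The big plug of the tank cock has been washed and stands in the wooden tray: put it back into the bore of the cock. It is a close fit and the cock can lie up to a centimetre and a half off its place in the cradle, so lead the plug in clearly tilted, lower edge first, feel it into the bore, straighten it and slide it fully home without forcing or dropping it. Leave the cock shut, the plug's handle square across the pipe, and the small plug, the cups and the bottle as they are.

Things in the scene. Friction and masses are not known exactly. Their poses are not given: they have to be found in the camera images.
- plug: The plug to refit: bare steel, 0.32 to 0.48 kg, 91 mm tall, standing upright on its flat foot in the tray. A plain ground cylinder 30 mm in diameter and 52 mm long with square edges, then a collar 44 mm across and 5 mm thick that rests on the bore's rim at the end, a round neck and a flat bar handle. Origin: centre of the foot. z: up the axis. x: along the bar. A half turn changes nothing.
- plug_bar (a point): Middle of the plug's flat bar handle, 82 mm above the centre of its foot. The bar is 76 mm long (plug's x), 14 mm thick (plug's y) and 18 mm high, on a neck 12 mm thick that leaves 16 mm free between bar and collar. It is taken from above, across its thickness.
- stand: Fixed wooden cradle, 130 mm (x) by 240 mm (y), holding the cock: a level steel pipe 38 mm thick along y, axis 62 mm above the bench, with the cock's upright barrel in the middle. Saddles with clamp bars and nuts, up to 95 mm high, stand 90 mm either side along y. Origin: centre of the underside; z up, x square across the pipe. Shut: the plug's bar lies along this x.
- seat (a point): Point on the stand where the middle of the barrel's rim belongs, 94 mm above the bench, axes as the stand's. The saddles fit thicker pipes, so the pipe lies clamped rigidly up to 5 mm off along x and 14 mm along y, and the bore with it. Bore: upright, 31.2 mm wide, 64 mm deep, square-edged; level rim, 53 mm across outside. Plug home: its foot is 52 mm below this point.
- tray: Fixed shallow dark wooden tray, 170 mm (x) by 240 mm (y), walls 22 mm high, floor 3 mm thick, in which the two plugs stand. Origin: centre of the underside.
- small_plug: Bystander: a smaller steel plug of the same form for another cock, 74 mm tall, 21 mm in diameter, bar 56 mm long. It stands upright in the other half of the tray, about 120 mm from the big one; which stands at which end varies. Origin: centre of the foot.
- cup_a: Bystander: white ceramic tasting cup, 56 mm across the rim, 50 mm tall, upright. Origin: centre of the underside.
- cup_b: Bystander: a second cup like cup_a. Origin: centre of the underside.
- bottle: Bystander: brown glass bottle, 60 mm across, 190 mm tall, upright. Origin: centre of the underside.
There are look-alikes about, which are no part of the job. What is shaped like the plug but blue is not meant.

How it is judged:
By the outcome, as a careful person would: the job done as asked, in the order asked, and still so for the second after the job is handed in, with the robot touching nothing.
It also fails if it takes over 64 s, if anything falls off the work surface, if the arm or the gripper's body presses on something with over 40 N, if the wrist force passes 120 N, or if a joint passes its speed limit or range.

## Robot

A 6-joint arm with a two-finger parallel gripper is mounted at the origin on the work surface. World frame = base frame: x ahead of the robot, y to its left, z up, the work surface at z = 0. Lengths are in m, angles in degrees, forces in N, time in s.
With the tool pointing down it reaches from about 0.375 to 0.9 m from the base axis. Payload 3.1 kg.
Tool frame: the origin (TCP) lies at the very end of the fingers, on their centre line; the grasp point (between the pads) lies bot.grip_point_offset behind it (bot.grip_point_offset is the distance from the TCP to the grasp point, in m); z points along the fingers, y is the line along which they close (so a half turn about z gives the same grasp; the last joint's range is limited). The gripper opens to 87 mm and grips with 3 to 60 N. Pads are 19 mm wide; open, the fingers measure 117 mm over their backs; the gripper's body (75 mm by 190 mm) begins 51 mm behind the grasp point.
Start: joints at [-83.108, 30.224, 82.088, -0, 67.689, -10.227], TCP at [0.184, -0.597, 0.193] pointing down, gripper open.
Joint ranges: [-176.69, 176.69], [-43.24, 126.21], [12.49, 139.97], [-82, 262], [0, 151.66], [-163.58, 163.58]. Speed limits (degrees/s): [159.86, 159.86, 180, 180, 180, 180].

## Interface

Orientations are given as a 3x3 rotation matrix whose columns are the frame's x, y, z axes.
In Python, from rig import bot, viewer, ticket gives the robot as it stands.
- The arm moves only by the tool servo_tool, never from a script. Its argument "targets" is a list of rows, each an object with "offset": the shift along the tool's x, y, z in m, a list of three; "dr": the turn, a rotation vector about the tool's x, y, z in degrees, a list of three. In form: [{"offset": [x, y, z], "dr": [ax, ay, az]}, ...]. A call has 1 to 20 rows; each row is the pose to reach, as a shift and turn from the pose commanded when the call began, along the tool's axes at that moment; what a row does not reach only later rows make up. A row lasts 1/12 s, in which the tool goes at most 41.7 mm and 7.16 degrees, less where a joint would pass 70% of its speed; a pose out of reach is approached as far as the arm can. A call with a gripper value outside its range is refused whole. "gripper" is the gripper command: -1 is fully open, 1 is shut, values between are in proportion, set as the call begins (left out, the last holds). The fingers move at their own pace and stop on an object; the grip force is fixed at half the most. Time passes only in rows, so rows that repeat a pose let the fingers close. It gives the time, the measured TCP pose, the force, the opening and the grip force at its end, in the units of the state.
- bot.read_state(): the state, without advancing time (a new reading comes with each control period).
- viewer.capture(name): name is "scene" or "top"; returns a dict with "color" (480x640x3 uint8, red, green, blue), "camera_matrix" (3x3 intrinsics, pixels), "R" (3x3) and "t" (3): a world point X has camera coordinates R X + t. Camera axes: x right, y down, z forward; pixel columns grow to the right and rows downward; lengths in m; the calibration is good to about 2 mm. A picture is of the moment at which its call begins. There is no depth.
- ticket.hand_in(): hands the job in; it is judged then, once.
The state is a dict: "time_s": time; "joint_positions": joint angles; "qvel": joint speeds; "tau": joint torques, N m; "position": TCP position; "tcp_rot": TCP orientation; "force": force on the tool from outside, world axes, zero at the start; "moment": the same for the moment, N m; "opening": opening from 0.0 (shut) to 1.0 (fully open); "grasp_force": force on a finger pad.
Only numpy, scipy, OpenCV 4.12 (cv2) and the standard library are available. Lean on these libraries where they do the work, as an engineer would, in place of code of your own. Each camera call takes 0.05 s, during which the arm holds its last target. There are 200 camera calls.

## Working session

There is one attempt and no reset: what is moved stays moved. The work goes in short steps, Python scripts to look and compute and a tool call to move; the robot and the scene stay as the last step left them, time stands still between calls to the robot, and variables do not carry over. Pictures are saved under pics/ and viewed, at most 10 in all, crops included, and the job is handed in when it is done.

Besides the shell and the picture viewer there is one more tool, called after "Emit:" as name(argument=value, ...) on one line, values as JSON. servo_tool: Moves the arm, as the interface text tells. Its arguments: {"type":"object","properties":{"targets":{"type":"array"},"gripper":{"type":"number"}},"required":["targets"]}

```bash
mkdir -p pics; ls; python3 - <<'E'
from rig import bot,viewer
import cv2,numpy as np
s=bot.read_state();print(s['time_s'],s['position'],s['tcp_rot'],bot.grip_point_offset,s['opening'])
for n in('scene','top'):
    c=viewer.capture(n);cv2.imwrite(f'pics/{n}0.png',c['color'][:,:,::-1]);print(n,c['camera_matrix'],c['R'],c['t'])
E
```

```text
pics
0.0 [ 0.18393605 -0.59651278  0.19246898] [[ 9.55688763e-01  2.94378894e-01 -2.33755165e-04]
 [ 2.94378713e-01 -9.55686489e-01  2.12322231e-03]
 [ 4.01635182e-04 -2.09795224e-03 -9.99997719e-01]] 0.0187 1.000275008415052
scene [[491.70207415   0.         321.032119  ]
 [  0.         491.70207415 239.06496115]
 [  0.           0.           1.        ]] [[-0.54333582  0.83950054 -0.00500375]
 [ 0.44043643  0.27997198 -0.85301315]
 [-0.71470409 -0.46567643 -0.52186543]] [ 0.33127666 -0.2155469   1.36073401]
top [[599.63705252   0.         327.69550782]
 [  0.         599.63705252 237.67159744]
 [  0.           0.           1.        ]] [[-0.02087515 -0.99957525 -0.02033602]
 [-0.99552514  0.022657   -0.0917407 ]
 [ 0.09216249  0.01832992 -0.99557526]] [0.05875233 0.65536944 1.01539511]
```

View pics/scene0.png

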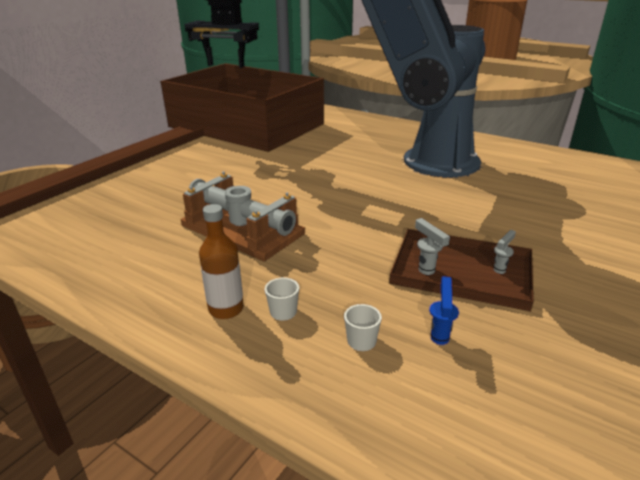

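View pics/top0.png

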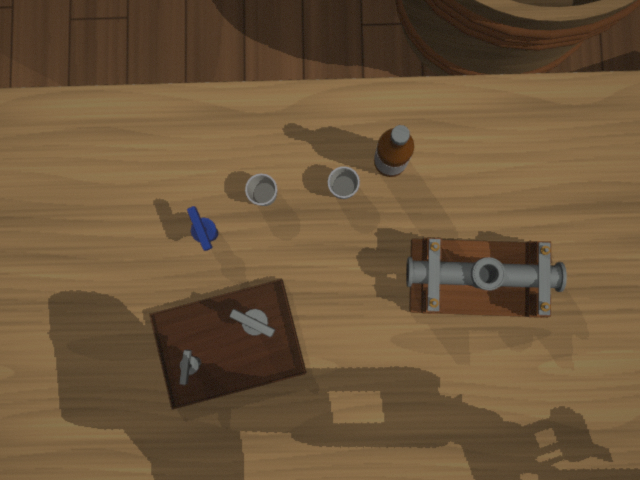

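Top view: candidates are the steel plug at (252,322) with the longer bar, the small steel plug at (187,367) with the shorter bar, and the blue look-alike at (203,230). The first fits: it is bare steel, the larger one, and stands in the tray. The cock's barrel is at (488,273). I'll confirm with an enlarged crop and measure.

```bash
cat > h.py <<'E'
import cv2,numpy as np
from rig import bot,viewer
def ray(c,u,v,z):
    R,t=np.array(c['R']),np.array(c['t']);o=-R.T@t
    d=R.T@np.linalg.solve(np.array(c['camera_matrix']),[u,v,1.]);return o+d*(z-o[2])/d[2]
def proj(c,X):
    p=np.array(c['camera_matrix'])@(np.array(c['R'])@np.array(X)+np.array(c['t']));return p[:2]/p[2]
def blobs(img,x0,y0,x1,y1,lo,hi,amin=60):
    m=np.zeros(img.shape[:2],np.uint8);h=cv2.cvtColor(img,cv2.COLOR_RGB2HSV)
    m[y0:y1,x0:x1]=cv2.inRange(h,lo,hi)[y0:y1,x0:x1]
    return [k for k in cv2.findContours(m,cv2.RETR_LIST,cv2.CHAIN_APPROX_NONE)[0] if cv2.contourArea(k)>amin]
E
python3 - <<'E'
from h import *
c=viewer.capture('top');i=c['color']
for vmin in(120,140,150,160):
  for k in blobs(i,220,300,285,345,(0,0,vmin),(180,70,255)):
    print('bar',vmin,cv2.contourArea(k),cv2.minAreaRect(k))
for vmin in(110,130,150):
  for k in blobs(i,466,250,512,296,(0,0,vmin),(180,70,255)):
    print('rim',vmin,cv2.contourArea(k),cv2.fitEllipse(k),ray(c,*cv2.fitEllipse(k)[0],.094))
a=cv2.resize(i[290:400,145:305],None,fx=5,fy=5,interpolation=cv2.INTER_CUBIC)[:,:400+0]
a=cv2.resize(i[295:395,165:285],(480,400),interpolation=cv2.INTER_CUBIC)
b=cv2.resize(i[235:315,455:519],(320,400),interpolation=cv2.INTER_CUBIC)
cv2.imwrite('pics/crop.png',np.hstack([a,b])[:,:,::-1])
for p in((232,315),(272,331),(252,322)):print(ray(c,*p,.094))
print('saddle',[ray(c,*p,.095) for p in((434,241),(434,311),(545,243),(545,314))])
s=viewer.capture('scene');print(proj(s,ray(c,252,322,.094)),proj(s,ray(c,488,273,.094)))
E
```

```text
rim 110 372.5 ((488.7719421386719, 273.46697998046875), (21.69491195678711, 22.01180648803711), 125.94989776611328) [ 0.58644631 -0.21656555  0.094     ]
rim 110 690.5 ((490.6240234375, 273.61688232421875), (27.48918342590332, 36.022342681884766), 100.48887634277344) [ 0.58613955 -0.21953976  0.094     ]
[0.52804376 0.20136982 0.094     ]
[0.50103371 0.13658079 0.094     ]
[0.51612078 0.16889916 0.094     ]
saddle [array([ 0.6411537 , -0.12991585,  0.095     ]), array([ 0.5278956 , -0.12571295,  0.095     ]), array([ 0.63383023, -0.30935413,  0.095     ]), array([ 0.51951075, -0.30318787,  0.095     ])]
[430.37686158 227.04502225] [237.26383194 190.80664833]
```

View pics/crop.png

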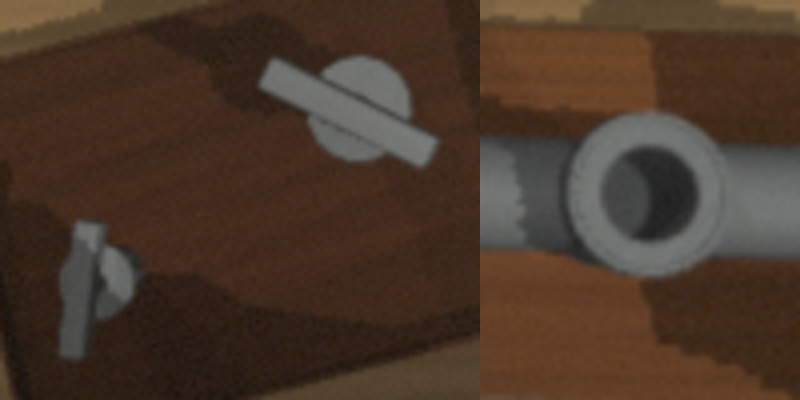

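Crop: the upper plug has the longer bar, about 46 px (74 mm at that height), and the wider collar, so it is the big steel plug. The small one is lower left. The bar's centre is at about (252.5,323) and the bore at (488.8,273.5).

```bash
python3 - <<'E'
from h import *
c=viewer.capture('top')
P=[ray(c,165+a/4,295+b/4,.094) for a,b in((275,57),(260,88),(440,138),(427,168))]
C=sum(P)/4;d=(P[0]+P[1]-P[2]-P[3])/2;yaw=np.degrees(np.arctan2(d[1],d[0]));print('bar',C,np.linalg.norm(d),yaw)
s=bot.read_state();R=s['tcp_rot'];print('off',R.T@(np.array([C[0],C[1],.2])-s['position']),'yaw now',np.degrees(np.arctan2(R[1,0],R[0,0])))
# pipe silhouette direction: rows of grey pipe edges left/right of the barrel
h=cv2.cvtColor(c['color'],cv2.COLOR_RGB2HSV)
m=cv2.inRange(h,(0,0,50),(180,60,255))
for u in(450,455,460,515,520,525,530):
    r=np.where(m[250:300,u])[0]+250;print(u,r.min(),r.max())
# board corners of cradle
b=cv2.inRange(h,(0,110,40),(18,255,140));b[:, :405]=0;b[:230]=0;b[325:]=0;b[:,560:]=0
k=max(cv2.findContours(b,0,1)[0],key=cv2.contourArea);r=cv2.minAreaRect(np.vstack([k]));print(r,[ray(c,*q,.01)[:2] for q in cv2.boxPoints(r)])
E
```

```text
bar [0.51423236 0.1679742  0.094     ] 0.07513293927751676 63.362037394013605
off [ 0.54079293 -0.63380137 -0.0062941 ] yaw now 17.118577207301115
450 262 283
455 262 284
460 262 284
515 264 286
520 264 286
525 264 286
530 265 286
((482.0, 304.0), (40.0, 154.0), 90.0) [array([ 0.5733493 , -0.08967824]), array([ 0.56764517, -0.35893455]), array([ 0.49821284, -0.35504263]), array([ 0.50352392, -0.08739542])]
```

Emit:
servo_tool(targets=[{"offset": [0.1,-0.09,-0.03],"dr": [0,0,-5]},{"offset": [0.31,-0.285,-0.05],"dr": [0,0,-23]},{"offset": [0.31,-0.285,-0.05],"dr": [0,0,-23]},{"offset": [0.31,-0.285,-0.05],"dr": [0,0,-23]},{"offset": [0.31,-0.285,-0.05],"dr": [0,0,-23]},{"offset": [0.31,-0.285,-0.05],"dr": [0,0,-23]},{"offset": [0.31,-0.285,-0.05],"dr": [0,0,-23]},{"offset": [0.31,-0.285,-0.05],"dr": [0,0,-23]},{"offset": [0.31,-0.285,-0.05],"dr": [0,0,-23]},{"offset": [0.541,-0.634,-0.006],"dr": [0,0,-46.2]},{"offset": [0.541,-0.634,-0.006],"dr": [0,0,-46.2]},{"offset": [0.541,-0.634,-0.006],"dr": [0,0,-46.2]},{"offset": [0.541,-0.634,-0.006],"dr": [0,0,-46.2]},{"offset": [0.541,-0.634,-0.006],"dr": [0,0,-46.2]},{"offset": [0.541,-0.634,-0.006],"dr": [0,0,-46.2]},{"offset": [0.541,-0.634,-0.006],"dr": [0,0,-46.2]},{"offset": [0.541,-0.634,-0.006],"dr": [0,0,-46.2]},{"offset": [0.541,-0.634,-0.006],"dr": [0,0,-46.2]},{"offset": [0.541,-0.634,-0.006],"dr": [0,0,-46.2]},{"offset": [0.541,-0.634,-0.006],"dr": [0,0,-46.2]}])

```text
time_s: 1.92
position: [0.5117, 0.1611, 0.2001]
tcp_rot: [[0.449, 0.894, 0.0], [0.894, -0.449, -0.0], [-0.0, 0.0, -1.0]]
force: [0.6, -1.0, 0.5]
opening: 0.997
grasp_force: 0.0
```

Emit:
servo_tool(targets=[{"offset": [0,0,0.03],"dr": [0,0,0]},{"offset": [0,0,0.06],"dr": [0,0,0]},{"offset": [0,0,0.08],"dr": [0,0,0]},{"offset": [0,0,0.08],"dr": [0,0,0]},{"offset": [0,0,0.08],"dr": [0,0,0]}])

```text
time_s: 2.33
position: [0.5107, 0.1588, 0.1195]
tcp_rot: [[0.449, 0.894, -0.003], [0.894, -0.449, -0.0], [-0.001, -0.002, -1.0]]
force: [-1.1, 0.2, 1.8]
opening: 0.999
grasp_force: 0.0
```

```bash
python3 - <<'E'
from h import *
s=bot.read_state();print(s['position'])
c=viewer.capture('scene');p=proj(c,s['position']);q=proj(c,[.514,.168,.085]);print(p,q)
a=c['color'][140:300,380:560];cv2.imwrite('pics/s1.png',cv2.resize(a,(675,600),interpolation=cv2.INTER_CUBIC)[:,:,::-1])
E
```

```text
[0.51074296 0.15884693 0.11950526]
[427.7561768  211.56431428] [429.794031   230.80197962]
```

View pics/s1.png

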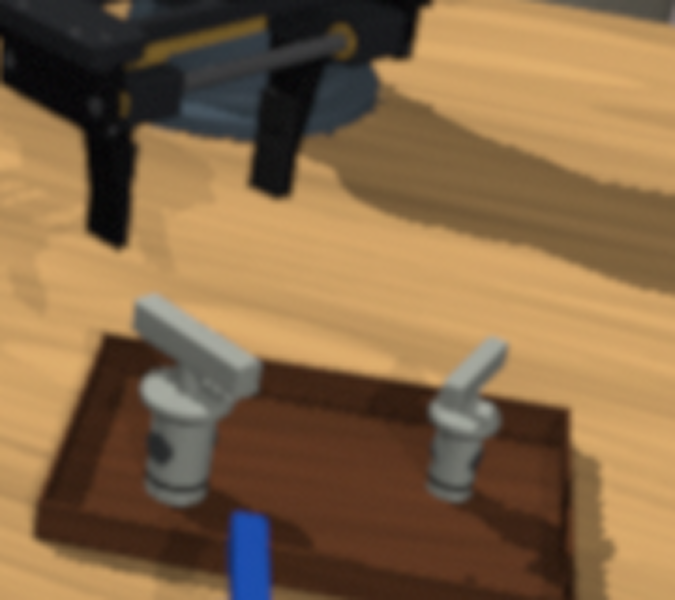

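Scene crop: the open fingers are above and behind the big plug, whose bar centre is at about pixel (432,230). The shift along the bar is still owed, so I'll correct it, go down and then close.

Emit:
servo_tool(targets=[{"offset": [0.006,-0.001,0.01],"dr": [0,0,0]},{"offset": [0.0115,-0.001,0.03],"dr": [0,0,0]},{"offset": [0.0115,-0.001,0.045],"dr": [0,0,0]},{"offset": [0.0115,-0.001,0.053],"dr": [0,0,0]},{"offset": [0.0115,-0.001,0.053],"dr": [0,0,0]},{"offset": [0.0115,-0.001,0.053],"dr": [0,0,0]}])

```text
time_s: 2.88
position: [0.5162, 0.1696, 0.0677]
tcp_rot: [[0.449, 0.893, 0.001], [0.893, -0.449, 0.0], [0.0, 0.001, -1.0]]
force: [1.2, 0.4, 1.2]
opening: 0.996
grasp_force: 0.0
```

Emit:
servo_tool(targets=[{"offset": [0,0,0],"dr": [0,0,0]},{"offset": [0,0,0],"dr": [0,0,0]},{"offset": [0,0,0],"dr": [0,0,0]},{"offset": [0,0,0],"dr": [0,0,0]},{"offset": [0,0,0],"dr": [0,0,0]},{"offset": [0,0,0],"dr": [0,0,0]},{"offset": [0,0,0],"dr": [0,0,0]},{"offset": [0,0,0],"dr": [0,0,0]},{"offset": [0,0,0],"dr": [0,0,0]},{"offset": [0,0,0],"dr": [0,0,0]}], gripper=1)

```text
time_s: 3.72
position: [0.5157, 0.1696, 0.0672]
tcp_rot: [[0.449, 0.894, -0.0], [0.894, -0.449, -0.0], [-0.0, -0.0, -1.0]]
force: [-0.0, 0.2, 0.4]
opening: 0.323
grasp_force: 0.0
```

Still closing, so I'll wait, then lift.

Emit:
servo_tool(targets=[{"offset": [0,0,0],"dr": [0,0,0]},{"offset": [0,0,0],"dr": [0,0,0]},{"offset": [0,0,0],"dr": [0,0,0]},{"offset": [0,0,0],"dr": [0,0,0]},{"offset": [0,0,0],"dr": [0,0,0]},{"offset": [0,0,0],"dr": [0,0,0]},{"offset": [0,0,0],"dr": [0,0,0]}])

```text
time_s: 4.3
position: [0.5158, 0.1696, 0.0672]
tcp_rot: [[0.449, 0.894, -0.0], [0.894, -0.449, 0.0], [-0.0, -0.0, -1.0]]
force: [-1.0, -0.2, -0.5]
opening: 0.002
grasp_force: 0.0
```

Emit:
servo_tool(targets=[{"offset": [0,0,-0.003],"dr": [0,0,0]},{"offset": [0,0,-0.012],"dr": [0,0,0]},{"offset": [0,0,-0.03],"dr": [0,0,0]},{"offset": [0,0,-0.06],"dr": [0,0,0]},{"offset": [0,0,-0.09],"dr": [0,0,0]},{"offset": [0,0,-0.12],"dr": [0,0,0]},{"offset": [0,0,-0.12],"dr": [0,0,0]},{"offset": [0,0,-0.12],"dr": [0,0,0]}])

```text
time_s: 4.97
position: [0.5173, 0.1698, 0.1899]
tcp_rot: [[0.449, 0.894, 0.006], [0.894, -0.449, 0.001], [0.003, 0.005, -1.0]]
force: [-1.0, -0.3, -0.8]
opening: 0.005
grasp_force: 0.0
```

```bash
python3 - <<'E'
from h import *
s=bot.read_state();print(s['position'],s['joint_positions'],s['opening'])
c=viewer.capture('scene');p=proj(c,s['position']);q=proj(c,[.514,.168,.085]);print(p,q)
t=viewer.capture('top');print(proj(t,s['position']))
a=cv2.resize(c['color'][120:300,380:560],(400,400),interpolation=cv2.INTER_CUBIC)
b=cv2.resize(t['color'][270:420,150:300],(400,400),interpolation=cv2.INTER_CUBIC)
cv2.imwrite('pics/s2.png',np.hstack([a,b])[:,:,::-1])
E
```

```text
[0.51728995 0.16978006 0.18992536] [ 6.40695406e+00  2.41361386e+01  9.41934881e+01 -8.72265839e-04
  6.13404427e+01  3.30826251e+01] 0.005110469547660649
[437.05129901 177.24960804] [429.794031   230.80197962]
[241.81642606 324.37152195]
```

View pics/s2.png

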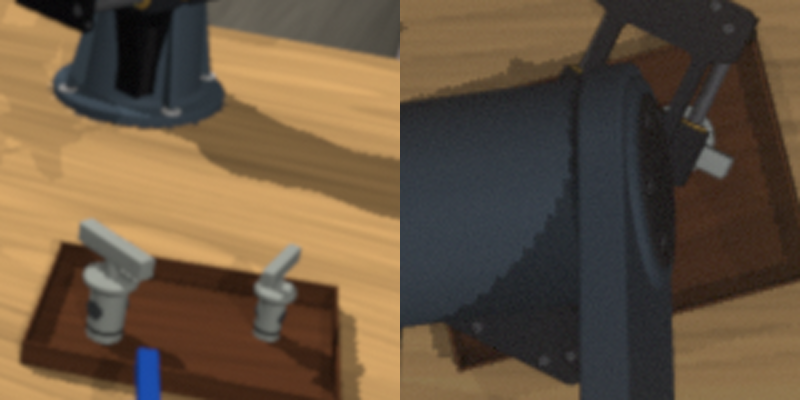

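Both views show the plug untouched at its place. The fingertip is at about (443,164) in the scene view, while the reported TCP projects to (437,177), so the fingers are not where the state says. I'll estimate that offset from the pictures already taken.

```bash
python3 - <<'E'
from h import *
from scipy.optimize import least_squares
c=viewer.capture('scene')
D=[([.1839,-.5965,.1925],(226,62)),([.5107,.1588,.1195],(430,199)),([.5173,.1698,.1899],(443,163.7))]
for P,u in D:print(proj(c,P),u)
f=lambda b:np.concatenate([proj(c,np.array(P)+b)-u for P,u in D])
r=least_squares(f,[0,0,0]);print('const',r.x,r.fun)
i=cv2.imread('pics/scene0.png')[10:90,180:270]
j=c['color'][100:190,400:480,::-1]
cv2.imwrite('pics/s3.png',np.hstack([cv2.resize(i,None,fx=5,fy=5,interpolation=cv2.INTER_CUBIC),cv2.resize(j,(350,400),interpolation=cv2.INTER_CUBIC)]))
E
```

```text
[226.52126868  76.25257269] (226, 62)
[427.74013955 211.55030796] (430, 199)
[437.05865948 177.26849895] (443, 163.7)
const [0.01471967 0.00986745 0.03407451] [-1.70071419  3.25918972  2.05607646 -0.33600573 -0.97460494 -1.53337473]
```

View pics/s3.png

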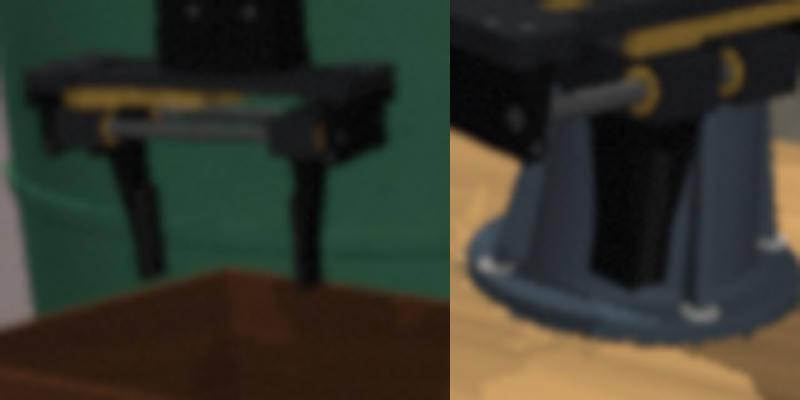

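Emit:
servo_tool(gripper=-1, targets=[{"offset": [0,0,0],"dr": [0,0,0]},{"offset": [0,0,0],"dr": [0,0,0]},{"offset": [0,0,0],"dr": [0,0,0]},{"offset": [0,0,0],"dr": [0,0,0]},{"offset": [0,0,0],"dr": [0,0,0]},{"offset": [0,0,0],"dr": [0,0,0]},{"offset": [-0.003,0.003,0.02],"dr": [0,0,0]},{"offset": [-0.003,0.003,0.04],"dr": [0,0,0]},{"offset": [-0.003,0.003,0.06],"dr": [0,0,0]},{"offset": [-0.003,0.003,0.08],"dr": [0,0,0]},{"offset": [-0.003,0.003,0.1],"dr": [0,0,0]},{"offset": [-0.003,0.003,0.113],"dr": [0,0,0]},{"offset": [-0.003,0.003,0.113],"dr": [0,0,0]},{"offset": [-0.003,0.003,0.113],"dr": [0,0,0]}])

```text
time_s: 6.28
position: [0.5168, 0.1655, 0.0738]
tcp_rot: [[0.449, 0.893, -0.002], [0.893, -0.449, -0.0], [-0.001, -0.001, -1.0]]
force: [0.1, -0.2, 0.6]
opening: 0.957
grasp_force: 0.0
```

```bash
python3 - <<'E'
from h import *
s=bot.read_state();print(s['position'],s['opening'])
c=viewer.capture('scene');p=proj(c,s['position']);print(p,proj(c,s['position']+np.array([0,0,.028])))
a=c['color'][150:290,370:530];cv2.imwrite('pics/s4.png',cv2.resize(a,(685,600),interpolation=cv2.INTER_CUBIC)[:,:,::-1])
E
```

```text
[0.51677014 0.16551023 0.07377451] 0.9573957850079795
[427.18150453 236.51898943] [428.90256034 222.8391632 ]
```

View pics/s4.png

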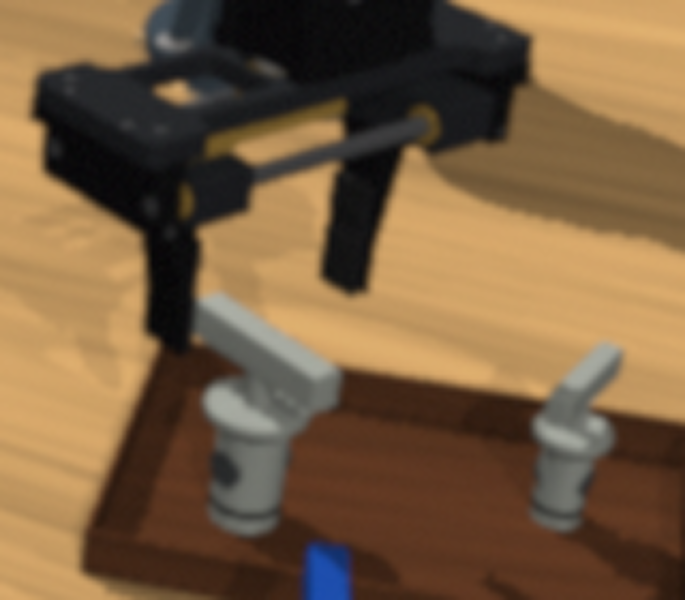

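```bash
python3 - <<'E'
from h import *
s=bot.read_state()
t=viewer.capture('top');c=viewer.capture('scene')
for z in(.07,.085,.1,.11):print(z,ray(c,431,224,z),proj(t,ray(c,431,224,z)))
print('pred',proj(t,s['position']))
a=t['color'][220:400,170:350];cv2.imwrite('pics/t4.png',cv2.resize(a,(600,600),interpolation=cv2.INTER_CUBIC)[:,:,::-1])
E
```

```text
0.07 [0.46432624 0.15185179 0.07      ] [264.69322039 352.68912805]
0.085 [0.4899793  0.16050136 0.085     ] [258.0832225  337.78023717]
0.1 [0.51563236 0.16915093 0.1       ] [251.30345953 322.48844013]
0.11 [0.5327344 0.1749173 0.11     ] [246.68604604 312.07383562]
pred [255.69325787 320.50333282]
```

View pics/t4.png

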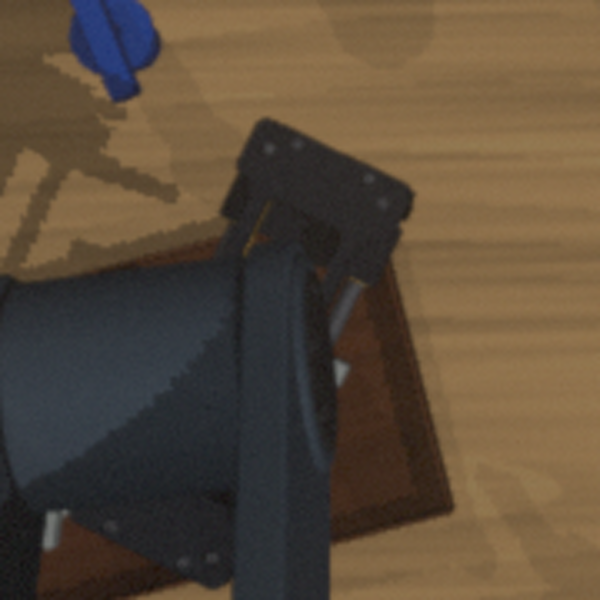

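Top view: the gripper's body is centred near (243,330), which agrees with the reported x and y. The disagreement is therefore in height: the true tips are about 27 mm above the reported z. I'll go down by that amount and close.

Emit:
servo_tool(targets=[{"offset": [0,0,0.01],"dr": [0,0,0]},{"offset": [0,0,0.02],"dr": [0,0,0]},{"offset": [0,0,0.028],"dr": [0,0,0]},{"offset": [0,0,0.033],"dr": [0,0,0]},{"offset": [0,0,0.033],"dr": [0,0,0]}])

```text
time_s: 6.85
position: [0.5158, 0.1654, 0.0396]
tcp_rot: [[0.449, 0.893, -0.003], [0.894, -0.449, -0.0], [-0.002, -0.003, -1.0]]
force: [0.4, -0.3, 0.2]
opening: 1.002
grasp_force: 0.0
```

Emit:
servo_tool(gripper=1, targets=[{"offset": [0,0,0],"dr": [0,0,0]},{"offset": [0,0,0],"dr": [0,0,0]},{"offset": [0,0,0],"dr": [0,0,0]},{"offset": [0,0,0],"dr": [0,0,0]},{"offset": [0,0,0],"dr": [0,0,0]},{"offset": [0,0,0],"dr": [0,0,0]},{"offset": [0,0,0],"dr": [0,0,0]},{"offset": [0,0,0],"dr": [0,0,0]},{"offset": [0,0,0],"dr": [0,0,0]},{"offset": [0,0,0],"dr": [0,0,0]},{"offset": [0,0,0],"dr": [0,0,0]},{"offset": [0,0,0],"dr": [0,0,0]},{"offset": [0,0,0],"dr": [0,0,0]},{"offset": [0,0,0],"dr": [0,0,0]},{"offset": [0,0,0],"dr": [0,0,0]}])

```text
time_s: 8.1
position: [0.5167, 0.1655, 0.0411]
tcp_rot: [[0.449, 0.894, -0.001], [0.894, -0.449, -0.0], [-0.0, -0.001, -1.0]]
force: [-0.4, 0.1, -0.8]
opening: 0.158
grasp_force: 29.8
```

Gripped on 14 mm, the bar's thickness. Lifting.

Emit:
servo_tool(targets=[{"offset": [0,0,-0.003],"dr": [0,0,0]},{"offset": [0,0,-0.01],"dr": [0,0,0]},{"offset": [0,0,-0.025],"dr": [0,0,0]},{"offset": [0,0,-0.05],"dr": [0,0,0]},{"offset": [0,0,-0.08],"dr": [0,0,0]},{"offset": [0,0,-0.11],"dr": [0,0,0]},{"offset": [0,0,-0.13],"dr": [0,0,0]},{"offset": [0,0,-0.13],"dr": [0,0,0]},{"offset": [0,0,-0.13],"dr": [0,0,0]}])

```text
time_s: 8.85
position: [0.5176, 0.1656, 0.1721]
tcp_rot: [[0.449, 0.894, 0.003], [0.894, -0.449, 0.0], [0.001, 0.002, -1.0]]
force: [-0.5, -0.2, -4.7]
opening: 0.156
grasp_force: 29.8
```

Emit:
servo_tool(targets=[{"offset": [-0.01,0.008,0],"dr": [0,0,2]},{"offset": [-0.03,0.022,0],"dr": [0,0,6]},{"offset": [-0.055,0.042,0],"dr": [0,0,12]},{"offset": [-0.085,0.064,0],"dr": [0,0,18]},{"offset": [-0.115,0.086,0],"dr": [0,0,24]},{"offset": [-0.145,0.108,0],"dr": [0,0,30]},{"offset": [-0.175,0.13,0],"dr": [0,0,36]},{"offset": [-0.205,0.153,0],"dr": [0,0,42]},{"offset": [-0.235,0.175,0],"dr": [0,0,48]},{"offset": [-0.26,0.194,0],"dr": [0,0,54]},{"offset": [-0.285,0.213,0],"dr": [0,0,60]},{"offset": [-0.3,0.224,0],"dr": [0,0,64]},{"offset": [-0.308,0.23,0],"dr": [0,0,66.1]},{"offset": [-0.311,0.232,0],"dr": [0,0,66.1]},{"offset": [-0.311,0.232,0],"dr": [0,0,66.1]},{"offset": [-0.311,0.232,0],"dr": [0,0,66.1]}])

```text
time_s: 10.18
position: [0.5836, -0.2149, 0.17]
tcp_rot: [[0.999, -0.047, -0.003], [-0.047, -0.999, 0.002], [-0.003, -0.002, -1.0]]
force: [-0.5, 0.3, -4.2]
opening: 0.163
grasp_force: 29.8
```

```bash
python3 - <<'E'
from h import *
s=bot.read_state();p=s['position'];print(p)
c=viewer.capture('scene')
ax=p+np.array([.001,0,0]);
print('foot pred',proj(c,[ax[0],ax[1],p[2]-.038]),'collar',proj(c,[ax[0],ax[1],p[2]-.038+.052]),'bore pred',proj(c,[.5864,-.2166,.094]))
a=c['color'][120:240,170:310];cv2.imwrite('pics/s5.png',cv2.resize(a,(700,600),interpolation=cv2.INTER_CUBIC)[:,:,::-1])
E
```

```text
[ 0.58355281 -0.21486751  0.17002442]
foot pred [236.54686275 173.00876918] collar [233.99070623 148.0842953 ] bore pred [237.06831433 190.51048365]
```

View pics/s5.png

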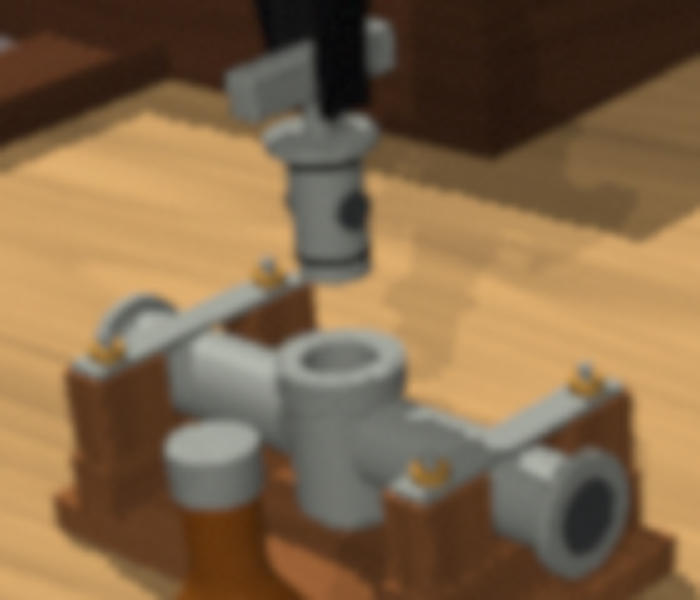

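Scene crop: the plug hangs upright in the fingers with its foot centre at (236.8,172.4), as predicted. The barrel's rim is centred near (238.4,191.6), about 2 mm off the prediction. I'll tilt 14° with the low edge towards +y and come to just above the rim.

Emit:
servo_tool(targets=[{"offset": [0,-0.001,0.003],"dr": [-3,0,0]},{"offset": [0,-0.002,0.008],"dr": [-6,0,0]},{"offset": [0.001,-0.003,0.014],"dr": [-9,0,0]},{"offset": [0.001,-0.0034,0.02],"dr": [-12,0,0]},{"offset": [0.0012,-0.0034,0.025],"dr": [-14,0,0]},{"offset": [0.0012,-0.0034,0.027],"dr": [-14,0,0]},{"offset": [0.0012,-0.0034,0.027],"dr": [-14,0,0]},{"offset": [0.0012,-0.0034,0.027],"dr": [-14,0,0]},{"offset": [0.0012,-0.0034,0.027],"dr": [-14,0,0]}])

```text
time_s: 10.98
position: [0.5866, -0.2134, 0.1449]
tcp_rot: [[0.999, -0.047, -0.01], [-0.049, -0.969, -0.242], [0.001, 0.242, -0.97]]
force: [-0.3, -0.9, -3.8]
opening: 0.157
grasp_force: 29.9
```

```bash
python3 - <<'E'
from h import *
s=bot.read_state();p=s['position'];print(p,s['tcp_rot'],s['force'],s['moment'])
c=viewer.capture('scene')
R=np.array(s['tcp_rot']);A=p+.001*R[:,0]
f=A+.038*R[:,2];lo=f-.015*R[:,1];hi=f+.015*R[:,1];print('foot',f,'low',lo,'high',hi)
for X in(f,lo,hi,[.5864,-.2166,.094]):print(proj(c,X))
a=c['color'][150:225,195:285];cv2.imwrite('pics/s6.png',cv2.resize(a,(720,600),interpolation=cv2.INTER_CUBIC)[:,:,::-1])
E
```

```text
[ 0.58660741 -0.21343584  0.14489699] [[ 0.99881782 -0.04746575 -0.01048676]
 [-0.0485929  -0.96916361 -0.24157944]
 [ 0.00130337  0.24180343 -0.97032438]] [-0.30489958 -0.85922101 -3.78403652] [ 0.44159891 -0.05917198 -0.02892754]
foot [ 0.58720773 -0.22266445  0.10802597] low [ 0.58791972 -0.20812699  0.10439892] high [ 0.58649575 -0.2372019   0.11165302]
[233.85134794 183.64146351]
[239.29396954 187.07819273]
[228.46772027 180.24198586]
[237.06831433 190.51048365]
```

View pics/s6.png

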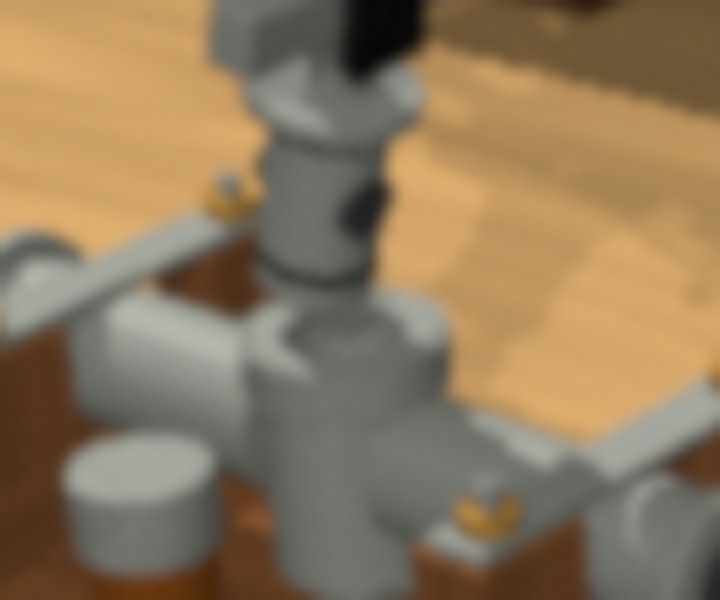

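Crop: the tilted plug's foot is at (234.4,~187) just above the rim, and the bore's centre is at (238.5,191.4). Next I dip the low edge about 2.5 mm into the bore.

Emit:
servo_tool(targets=[{"offset": [0,-0.0007,0.003],"dr": [0,0,0]},{"offset": [-0.0005,-0.0015,0.006],"dr": [0,0,0]},{"offset": [-0.0005,-0.002,0.008],"dr": [0,0,0]},{"offset": [-0.0005,-0.0025,0.01],"dr": [0,0,0]},{"offset": [-0.0005,-0.0028,0.0115],"dr": [0,0,0]},{"offset": [-0.0005,-0.0031,0.0126],"dr": [0,0,0]},{"offset": [-0.0005,-0.0031,0.0126],"dr": [0,0,0]},{"offset": [-0.0005,-0.0031,0.0126],"dr": [0,0,0]}])

```text
time_s: 11.7
position: [0.5854, -0.2132, 0.1312]
tcp_rot: [[0.999, -0.047, -0.012], [-0.049, -0.969, -0.242], [-0.001, 0.242, -0.97]]
force: [-1.3, -0.3, -4.2]
opening: 0.155
grasp_force: 29.8
```

Emit:
servo_tool(targets=[{"offset": [0,-0.001,-0.0002],"dr": [0,0,0]},{"offset": [0,-0.002,-0.0005],"dr": [0,0,0]},{"offset": [0,-0.003,-0.0007],"dr": [0,0,0]},{"offset": [0,-0.004,-0.001],"dr": [0,0,0]},{"offset": [0,-0.005,-0.0012],"dr": [0,0,0]},{"offset": [0,-0.005,-0.0012],"dr": [0,0,0]},{"offset": [0,-0.005,-0.0012],"dr": [0,0,0]}])

```text
time_s: 12.28
position: [0.5855, -0.2081, 0.1313]
tcp_rot: [[0.999, -0.047, -0.012], [-0.048, -0.969, -0.242], [-0.001, 0.242, -0.97]]
force: [-2.2, -2.1, -3.5]
opening: 0.162
grasp_force: 29.8
```

Emit:
servo_tool(targets=[{"offset": [0,-0.0005,-0.0001],"dr": [0,0,0]},{"offset": [0,-0.001,-0.0002],"dr": [0,0,0]},{"offset": [0,-0.0015,-0.0004],"dr": [0,0,0]},{"offset": [0,-0.0015,-0.0004],"dr": [0,0,0]}])

```text
time_s: 12.62
position: [0.5858, -0.207, 0.1313]
tcp_rot: [[0.999, -0.047, -0.012], [-0.048, -0.969, -0.243], [-0.0, 0.243, -0.97]]
force: [-2.3, -4.3, -4.6]
opening: 0.161
grasp_force: 30.0
```

Contact with the +y bore wall felt: about 4 N at TCP y = -0.207, so the bore is at y ≈ -0.2165. Now I straighten halfway about the low edge.

Emit:
servo_tool(targets=[{"offset": [0,0.0013,0.0005],"dr": [1.75,0,0]},{"offset": [0,0.0026,0.001],"dr": [3.5,0,0]},{"offset": [0,0.0038,0.0015],"dr": [5.25,0,0]},{"offset": [0,0.0049,0.0021],"dr": [7,0,0]},{"offset": [0,0.0049,0.0021],"dr": [7,0,0]},{"offset": [0,0.0049,0.0021],"dr": [7,0,0]}])

```text
time_s: 13.12
position: [0.5854, -0.2118, 0.1302]
tcp_rot: [[0.999, -0.049, -0.006], [-0.049, -0.991, -0.122], [-0.0, 0.122, -0.993]]
force: [-1.9, -1.3, -3.4]
opening: 0.16
grasp_force: 30.0
```

Emit:
servo_tool(targets=[{"offset": [0,0.0008,0.0003],"dr": [1.2,0,0]},{"offset": [0,0.0016,0.0007],"dr": [2.4,0,0]},{"offset": [0,0.0024,0.0011],"dr": [3.6,0,0]},{"offset": [0,0.0031,0.0015],"dr": [4.8,0,0]},{"offset": [0,0.0031,0.0015],"dr": [4.8,0,0]},{"offset": [0,0.0031,0.0015],"dr": [4.8,0,0]}])

```text
time_s: 13.62
position: [0.5853, -0.215, 0.1291]
tcp_rot: [[0.999, -0.049, -0.002], [-0.049, -0.998, -0.038], [-0.0, 0.038, -0.999]]
force: [-2.5, -0.2, -2.7]
opening: 0.158
grasp_force: 30.0
```

Emit:
servo_tool(targets=[{"offset": [-0.0004,0,0],"dr": [0.7,0,0]},{"offset": [-0.0007,0.0005,0.0002],"dr": [1.4,0,0]},{"offset": [-0.0007,0.001,0.0004],"dr": [2.2,0,0]},{"offset": [-0.0007,0.001,0.001],"dr": [2.2,0,0]},{"offset": [-0.0007,0.001,0.001],"dr": [2.2,0,0]}])

```text
time_s: 14.03
position: [0.585, -0.2162, 0.1283]
tcp_rot: [[0.999, -0.049, 0.001], [-0.049, -0.999, 0.0], [0.001, -0.0, -1.0]]
force: [-0.5, -2.3, -3.7]
opening: 0.159
grasp_force: 30.0
```

Emit:
servo_tool(targets=[{"offset": [0,0.0003,0.001],"dr": [0,0,0]},{"offset": [0,0.0003,0.002],"dr": [0,0,0]},{"offset": [0,0.0003,0.003],"dr": [0,0,0]},{"offset": [0,0.0003,0.004],"dr": [0,0,0]},{"offset": [0,0.0003,0.004],"dr": [0,0,0]},{"offset": [0,0.0003,0.004],"dr": [0,0,0]}])

```text
time_s: 14.53
position: [0.5848, -0.2161, 0.1241]
tcp_rot: [[0.999, -0.048, -0.0], [-0.048, -0.999, 0.0], [-0.0, -0.0, -1.0]]
force: [-1.7, -1.0, -4.2]
opening: 0.158
grasp_force: 30.0
```

Emit:
servo_tool(targets=[{"offset": [-0.0001,0,0.0015],"dr": [0,0,0]},{"offset": [-0.0001,0,0.003],"dr": [0,0,0]},{"offset": [-0.0001,0,0.0045],"dr": [0,0,0]},{"offset": [-0.0001,0,0.006],"dr": [0,0,0]},{"offset": [-0.0001,0,0.0075],"dr": [0,0,0]},{"offset": [-0.0001,0,0.009],"dr": [0,0,0]},{"offset": [-0.0001,0,0.0105],"dr": [0,0,0]},{"offset": [-0.0001,0,0.012],"dr": [0,0,0]},{"offset": [-0.0001,0,0.012],"dr": [0,0,0]}])

```text
time_s: 15.28
position: [0.5847, -0.2162, 0.1119]
tcp_rot: [[0.999, -0.049, -0.0], [-0.049, -0.999, 0.0], [-0.0, -0.0, -1.0]]
force: [-0.7, -1.2, -4.1]
opening: 0.159
grasp_force: 30.0
```

Emit:
servo_tool(targets=[{"offset": [0,0,0.002],"dr": [0,0,0]},{"offset": [0,0,0.004],"dr": [0,0,0]},{"offset": [0,0,0.006],"dr": [0,0,0]},{"offset": [0,0,0.008],"dr": [0,0,0]},{"offset": [0,0,0.01],"dr": [0,0,0]},{"offset": [0,0,0.012],"dr": [0,0,0]},{"offset": [0,0,0.014],"dr": [0,0,0]},{"offset": [0,0,0.016],"dr": [0,0,0]},{"offset": [0,0,0.018],"dr": [0,0,0]},{"offset": [0,0,0.02],"dr": [0,0,0]},{"offset": [0,0,0.022],"dr": [0,0,0]},{"offset": [0,0,0.024],"dr": [0,0,0]},{"offset": [0,0,0.026],"dr": [0,0,0]},{"offset": [0,0,0.0275],"dr": [0,0,0]},{"offset": [0,0,0.0285],"dr": [0,0,0]},{"offset": [0,0,0.0285],"dr": [0,0,0]}])

```text
time_s: 16.62
position: [0.5846, -0.2163, 0.0835]
tcp_rot: [[0.999, -0.049, -0.0], [-0.049, -0.999, 0.0], [-0.0, -0.0, -1.0]]
force: [-1.8, 0.2, -5.4]
opening: 0.157
grasp_force: 30.0
```

Now the last few millimetres, gently, until the collar rests on the rim.

Emit:
servo_tool(targets=[{"offset": [0,0,0.0007],"dr": [0,0,0]},{"offset": [0,0,0.0014],"dr": [0,0,0]},{"offset": [0,0,0.0021],"dr": [0,0,0]},{"offset": [0,0,0.0028],"dr": [0,0,0]},{"offset": [0,0,0.0033],"dr": [0,0,0]},{"offset": [0,0,0.0033],"dr": [0,0,0]},{"offset": [0,0,0.0033],"dr": [0,0,0]}])

```text
time_s: 17.2
position: [0.5846, -0.2163, 0.0804]
tcp_rot: [[0.999, -0.048, -0.0], [-0.048, -0.999, 0.0], [-0.0, -0.0, -1.0]]
force: [-1.5, 0.0, -3.9]
opening: 0.156
grasp_force: 30.0
```

Emit:
servo_tool(targets=[{"offset": [0,0,0.0005],"dr": [0,0,0]},{"offset": [0,0,0.001],"dr": [0,0,0]},{"offset": [0,0,0.0015],"dr": [0,0,0]},{"offset": [0,0,0.0015],"dr": [0,0,0]},{"offset": [0,0,0.0015],"dr": [0,0,0]}])

```text
time_s: 17.62
position: [0.5846, -0.2163, 0.08]
tcp_rot: [[0.999, -0.048, 0.0], [-0.048, -0.999, -0.0], [0.0, 0.0, -1.0]]
force: [-4.4, 1.7, 5.8]
opening: 0.159
grasp_force: 30.0
```

Home: the collar is on the rim with about 10 N at TCP z 0.080, as predicted. I'll ease off and release.

Emit:
servo_tool(targets=[{"offset": [0,0,-0.0005],"dr": [0,0,0]},{"offset": [0,0,-0.001],"dr": [0,0,0]},{"offset": [0,0,-0.001],"dr": [0,0,0]}])

```text
time_s: 17.87
position: [0.5846, -0.2163, 0.08]
tcp_rot: [[0.999, -0.049, -0.0], [-0.049, -0.999, -0.0], [-0.0, 0.0, -1.0]]
force: [-3.3, 0.2, 2.8]
opening: 0.156
grasp_force: 30.0
```

Emit:
servo_tool(gripper=-1, targets=[{"offset": [0,0,0],"dr": [0,0,0]},{"offset": [0,0,0],"dr": [0,0,0]},{"offset": [0,0,0],"dr": [0,0,0]},{"offset": [0,0,0],"dr": [0,0,0]},{"offset": [0,0,0],"dr": [0,0,0]},{"offset": [0,0,0],"dr": [0,0,0]},{"offset": [0,0,0],"dr": [0,0,0]},{"offset": [0,0,0],"dr": [0,0,0]},{"offset": [0,0,0],"dr": [0,0,0]},{"offset": [0,0,0],"dr": [0,0,0]},{"offset": [0,0,0],"dr": [0,0,0]},{"offset": [0,0,0],"dr": [0,0,0]},{"offset": [0,0,0],"dr": [0,0,0]},{"offset": [0,0,0],"dr": [0,0,0]}])

```text
time_s: 19.03
position: [0.5847, -0.2163, 0.08]
tcp_rot: [[0.999, -0.048, -0.0], [-0.048, -0.999, 0.0], [-0.0, -0.0, -1.0]]
force: [-0.1, -0.0, -0.4]
opening: 0.994
grasp_force: 0.0
```

Emit:
servo_tool(targets=[{"offset": [0,0,-0.01],"dr": [0,0,0]},{"offset": [0,0,-0.03],"dr": [0,0,0]},{"offset": [0,0,-0.06],"dr": [0,0,0]},{"offset": [0,0,-0.09],"dr": [0,0,0]},{"offset": [-0.03,0.03,-0.12],"dr": [0,0,0]},{"offset": [-0.06,0.06,-0.12],"dr": [0,0,0]},{"offset": [-0.08,0.09,-0.12],"dr": [0,0,0]},{"offset": [-0.1,0.12,-0.12],"dr": [0,0,0]},{"offset": [-0.12,0.15,-0.12],"dr": [0,0,0]},{"offset": [-0.14,0.18,-0.12],"dr": [0,0,0]},{"offset": [-0.16,0.21,-0.12],"dr": [0,0,0]},{"offset": [-0.16,0.24,-0.12],"dr": [0,0,0]},{"offset": [-0.16,0.27,-0.12],"dr": [0,0,0]},{"offset": [-0.16,0.27,-0.12],"dr": [0,0,0]},{"offset": [-0.16,0.27,-0.12],"dr": [0,0,0]}])

```text
time_s: 20.28
position: [0.4112, -0.4798, 0.2005]
tcp_rot: [[0.999, -0.051, 0.001], [-0.051, -0.999, -0.001], [0.001, 0.001, -1.0]]
force: [-0.2, 0.4, -0.5]
opening: 0.994
grasp_force: 0.0
```

```bash
python3 - <<'E'
from h import *
s=bot.read_state();print(s['time_s'],s['position'],s['opening'])
c=viewer.capture('top');i=c['color'];h=cv2.cvtColor(i,cv2.COLOR_RGB2HSV)
cv2.imwrite('pics/final.png',i[:,:,::-1])
z=.094+.039
u,v=proj(c,[.5855,-.2165,z]).astype(int);print(u,v)
g=h[v-32:v+33:2,u-18:u+19:2,2];print('\n'.join(' '.join(f'{x:3d}' for x in r) for r in g))
for v0 in(95,105,115,125):
  for k in blobs(i,u-25,v-35,u+25,v+35,(0,0,v0),(180,70,255)):print(v0,cv2.contourArea(k),cv2.minAreaRect(k))
E
```

```text
20.2833 [ 0.41122032 -0.47982856  0.20046432] 0.9939450148824076
494 273
100 101 101  97  98  96  81  79  79  79  82  80  80  74  80  81  80  84  83
108 110 111 111 113 112 104  77  77  77  75  74  75  76  74  77  73  75  72
109 108 109 108 109 109 106  74  74  74  76  71  76  74  75  77  75  76  74
112 112 115 114 114 114 112  82  78  79  78  80  78  80  78  78  78  80  80
110 111 111 111 111 110  85  70 112 113 114 108  75  77  77  79  77  74  78
106 107 106 104 106 105  62  69 118 120 121 116  74  74  75  73  72  75  76
114 113 112 112 111 110  65  69 117 120 121 117  74  76  75  75  75  75  75
109 109 106 107 108 109  62  68 117 120 122 118  74  71  73  71  71  68  66
 87  85 103  89  97 101  60  69 119 120 123 118  72  73  71  71  70  72  72
 74  71  75  79  99 110  65  71 117 122 120 118  67  66  66  67  67  65  65
 66  71  75  85 114 117  69  68 116 119 121 120  76  67  66  68  68  66  66
 75  77  78  85 115 120  69  70 118 122 122 119 107  71  60  65  66  63  61
 74  72  85  85 114 122  70  69 119 121 123 122  91  94  78  78  74  75  76
 72  85  85  82 111 120  68  72 119 122
[... 963 characters left out ...]
8  98  97  53  74 122 125 127 120  69  65  64  66  64  64  64
100 100  99  99 100  99  63  75 121 127 125 122  68  65  67  66  68  67  63
105 104 105 104 102 104  95  67  77  81  82  76  67  65  67  66  67  66  67
103 104 103 101 101 103 101  69  70  68  67  68  69  67  70  70  70  70  69
 75  78  78  72  73  74  74  63  65  65  65  63  65  67  66  64  69  65  68
 68  68  64  67  66  66  66  66  66  65  66  64  60  65  63  64  66  64  63
 66  68  67  68  65  65  67  67  67  65  68  64  66  66  66  66  68  66  67
95 669.0 ((504.5, 272.5), (47.0, 27.0), 90.0)
105 568.0 ((504.5, 272.5), (47.0, 27.0), 90.0)
115 70.0 ((512.0, 276.0), (8.0, 12.0), 90.0)
115 279.0 ((495.5, 272.5), (7.0, 47.0), 0.0)
```

```bash
python3 -c "
from rig import ticket
print(ticket.hand_in())"
```

```text
the job is handed in; nothing more can be done
None
```

The big plug is back in the cock's bore, led in tilted and fully home on its collar. The handle is square across the pipe to within about 2°, nothing else was touched, and the job was handed in at about 20 s.

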